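# Refit the water tank of the garment steamer

### The job

The garment steamer's empty water tank is lying on its back: put it back on the steamer. First stand it upright on the counter and let go of it, then take it from above by its top handle, lower it into the bay with its nib towards the steamer's front catch and press it down by feel on the sprung valve pad until it is fully home and the catch snaps over the nib. Do not ram it, leave it locked there, and leave the other things on the counter where they are.

Things in the scene. Friction and masses are not known exactly. Their poses are not given: they have to be found in the camera images.
- tank: Loose water tank: white rounded box 56 mm deep (x), 60 mm wide (y), 110 mm high to its shoulder, 145 mm in all with the grey arched handle; 0.2 to 0.4 kg. Origin: centre of its flat underside; z runs up to the handle, -x is its front. At the start it lies on its back on the counter, front up, handle end pointing away and to the left (origin then 28 mm above the counter).
- tank_nib (a point): Middle of the top face of the nib on the tank's front: a grey block 24 mm wide (tank y), 8 mm proud of the front face, from the underside up to 24 mm above it. The catch hooks over its top face.
- tank_middle (a point): Middle of the tank's body, 60 mm above its underside, near its centre of mass; the body is 60 mm across (tank y) here.
- tank_handle (a point): Centre of the handle bar, 136 mm above the underside. The bar is 18 mm thick (tank x), 18 mm high and 60 mm long (tank y), and its centre is 26 mm above the flat shoulder.
- steamer: Steamer base, white, fixed to the counter: plinth 206 by 156 mm, boiler tower behind (+x) 126 mm high, grey console and black catch at the front (-x). Origin: on the counter below the middle of the tank bay; z up. The tank goes in upright, its x and y axes along the steamer's; press it slowly (some 15 mm/s), its valve bears 55 N at most.
- bay_mouth (a point): Middle of the tank bay 110 mm above the counter, just above its flared walls. Clearance below is 1.5 mm to front lips and tower, 3 mm to each side cheek. Cheeks and tower side flare out as lead-ins from 86 to 109 mm above the counter (8 to 10 mm wider at the top), the front lips from 72 to 86 mm.
- valve_pad (a joint): Travel of the round sprung valve pad (38 mm across, its axis 13 mm in front of the bay's middle) above the bay's floor: 0 up, 0.014 m when the tank presses it level with the rubber floor, a firm stop (12 N/mm). Spring 6 N at first touch, 15 N fully down, lifts an unlatched tank up. Floor, pad and catch are one block set differently each time: floor 29 to 39 mm above the counter.
- catch (a joint): Angle of the black sprung catch at the bay's front (rad): 0 shut, up to 0.35 swung out to the front. The nib meets its ramp some 38 mm before the tank is fully home (several newtons, not yet the end), pushes it out about 0.1, and it snaps shut over the nib by itself in the last 2.5 mm; then it holds the tank, up to 3 mm above the floor, against the pad's spring. It need not be touched.
- lint_roller: Bystander: lint roller with a blue handle, 168 mm long, 48 mm high, lying at the right. Origin: centre of underside.
- service_bell: Bystander: counter bell, 86 mm across and 54 mm high, behind. Origin: centre of underside.
- calculator: Bystander: flat pocket calculator, 96 by 60 by 14 mm, at the front right. Origin: centre of underside.

How it is judged:
On the way, in this order (a step that is already met when the one before it is completed fails the run):
1. the tank stands upright on its foot on the counter, let go (angle between tank's own z axis and vertical below 0.08 rad and height (world z) of tank below 0.006 m and height (world z) of tank_handle above 0.12 m and contact force between the fingers and tank below 0.2 N and linear speed of tank below 0.02 m/s), for 0.2 s.
2. held from above by its handle, the tank is pressed down on the valve pad until the pad is fully depressed (value of joint valve_pad above 0.0122 m and contact force between tank and the fingers above 0.5 N and z of the grasp point in the frame of tank above 0.11 m and horizontal distance between the grasp point and tank_handle below 0.03 m), for 0.05 s.
At the end, for the whole second after the job is handed in: The tank is at rest upright (within 0.1 rad) in the bay within 5 mm front to back and 7 mm sideways, the valve pad held down more than 9 mm by the shut catch (below 0.05 rad), and the robot has let go (value of joint valve_pad above 0.009 m and value of joint catch below 0.05 rad and x of tank in the frame of steamer between -0.005 and 0.005 m and y of tank in the frame of steamer between -0.007 and 0.007 m and z of tank in the frame of steamer below 0.046 m and angle between tank's own z axis and vertical below 0.1 rad and linear speed of tank below 0.02 m/s); the robot touches nothing.
It fails at once if the tank is rammed into the steamer (more than 55 N) (contact force between tank and steamer above 55 N).
It fails at once if the lint roller is moved (distance of lint_roller from where it was at the start of the episode above 0.03 m).
It fails at once if the service bell is moved (distance of service_bell from where it was at the start of the episode above 0.03 m).
It fails at once if the calculator is moved (distance of calculator from where it was at the start of the episode above 0.03 m).
It also fails if it takes over 64 s, if anything falls off the work surface, if the arm or the gripper's body presses on something with over 40 N, if the wrist force passes 120 N, or if a joint passes its speed limit or range.

### The arm

A 6-joint arm with a two-finger parallel gripper is mounted at the origin on a cart in front of the work surface, level with it; the furniture and walls round the work are solid. World frame = base frame: x ahead of the robot, y to its left, z up, the work surface at z = 0. Lengths are in m, angles in rad, forces in N, time in s.
With the tool pointing down it reaches from about 0.325 to 0.775 m from the base axis. Payload 9.3 kg.
Tool frame: the origin (TCP) lies on the mounting face of the last link; the fingertips stand 173 mm ahead of it and the grasp point (between the pads) lies 155 mm ahead of it; z points along the fingers, y is the line along which they close (so a half turn about z gives the same grasp; the last joint's range is limited). The gripper opens to 85 mm and grips with 20 to 120 N. Pads are 22 mm wide; open, the fingers measure 114 mm over their backs; the gripper's body (76 mm by 85 mm) begins 54 mm behind the grasp point. The pads swing forward as they close: fully open they stand 13 mm farther back than shut.
Start: joints at [-1.398, 0.259, 0.021, 1.334, 0, 1.418], TCP at [0.176, -0.521, 0.405] pointing down, gripper open.
Joint ranges: [-3.04, 3.04], [-0.91, 1.82], [-1.04, 1.36], [-1.92, 1.95], [-1.52, 1.45], [-3.14, 3.14]. Speed limits (rad/s): [2.22, 2.22, 2.79, 3.14, 3.14, 3.14].

### API

Orientations are given as a unit quaternion [w, x, y, z].
In Python, from station import robot gives the robot as it stands.
- The arm moves only by the tool play_rows, never from a script. Its argument "series" is one flat list of numbers, 6 for each row, row after row: the shift along the tool's x, y, z each as a share of 20 mm, from -1 to 1, then the turn, a rotation vector about the tool's x, y, z each as a share of 0.08 rad, from -1 to 1. In form: [tx, ty, tz, rx, ry, rz, tx, ty, tz, rx, ry, rz, ...]. A call has 1 to 8 rows; each row shifts and turns the commanded pose from where the row before left it, along the tool's axes as they then stand; what a row does not reach is not made up. A row lasts 1/12 s, in which the tool goes at most 41.7 mm and 7.16 degrees, less where a joint would pass 70% of its speed; a pose out of reach is approached as far as the arm can. A call with a number of a shift or a turn outside -1 to 1 is refused whole. A call with a gripper value outside its range is refused whole. "gripper" is the finger opening in mm, from 0 to 85.4, set as the call begins (left out, the last holds). The fingers move at their own pace and stop on an object; "grip_force" is the grip in N (left out, the last holds). Time passes only in rows, so rows that do not move let the fingers close. It gives the time, the measured TCP pose, the force, the opening and the grip force at its end, in the units of the state.
- robot.sense(): the state, without advancing time (a new reading comes with each control period).
- robot.capture(name): name is "scene" or "top" or "wrist"; returns a dict with "pixels" (384x512x3 uint8, red, green, blue), "camera_matrix" (3x3 intrinsics, pixels), "R" (3x3) and "t" (3): a world point X has camera coordinates R X + t; the wrist camera has in their place "T_tool_cam" (4x4, takes a point from camera to tool coordinates, whose origin is the TCP and whose axes are the flange's). Camera axes: x right, y down, z forward; pixel columns grow to the right and rows downward; lengths in m; the calibration is good to about 2 mm. A picture is of the moment at which its call begins: read the wrist's pose just before it. There is no depth.
- robot.finish_job(): hands the job in; it is judged then, once.
The state is a dict: "time_s": time; "joints": joint angles; "qd": joint speeds; "effort": joint torques, N m; "position": TCP position; "tool_rot": TCP orientation; "contact_force": force on the tool from outside, world axes, zero at the start; "ft_torque": the same for the moment, N m; "finger_gap": finger opening in m; "grasp_force": force on a finger pad.
Only numpy, scipy, OpenCV 4.12 (cv2) and the standard library are available. Lean on these libraries where they do the work, as an engineer would, in place of code of your own. Each camera call takes 0.05 s, during which the arm holds its last target. There are 200 camera calls.

## Working session

There is one attempt and no reset: what is moved stays moved. The work goes in short steps, Python scripts to look and compute and a tool call to move; the robot and the scene stay as the last step left them, time stands still between calls to the robot, and variables do not carry over. Pictures are saved under pics/ and viewed, at most 10 in all, crops included, and the job is handed in when it is done.

Besides the shell and the picture viewer there is one more tool, called after ">>>" by a JSON object that holds its "method" and its "body", one argument or row to a line. play_rows: Moves the arm, as the interface text tells. Shift numbers are shares of 20 mm and turn numbers shares of 0.08 rad, none past 1 either way. Its arguments: {"type":"object","properties":{"series":{"type":"array"},"gripper":{"type":"number"},"grip_force":{"type":"number"}},"required":["series"]}

```bash
mkdir -p pics; ls
cat > h.py <<'E'
import numpy as np, cv2
from station import robot
from scipy.spatial.transform import Rotation as Ro
def cap(n,save=None):
    s=robot.sense(); c=robot.capture(n)
    K=np.array(c["camera_matrix"])
    if n=="wrist":
        q=s["tool_rot"]; Rt=Ro.from_quat([q[1],q[2],q[3],q[0]]).as_matrix()
        T=np.array(c["T_tool_cam"]); Rwc=Rt@T[:3,:3]; o=Rt@T[:3,3]+np.array(s["position"])
    else:
        R=np.array(c["R"]); Rwc=R.T; o=-R.T@np.array(c["t"])
    if save: cv2.imwrite("pics/"+save,np.array(c["pixels"])[:,:,::-1])
    return dict(img=np.array(c["pixels"]),K=K,R=Rwc,o=o)
def ray(c,uv): 
    d=c["R"]@np.linalg.inv(c["K"])@np.array([uv[0],uv[1],1.]); return d/np.linalg.norm(d)
def onz(c,uv,z):
    d=ray(c,uv); return c["o"]+d*(z-c["o"][2])/d[2]
def tri(c1,u1,c2,u2):
    A=np.zeros((3,3));b=np.zeros(3)
    for c,u in((c1,u1),(c2,u2)):
        d=ray(c,u);P=np.eye(3)-np.outer(d,d);A+=P;b+=P@c["o"]
    return np.linalg.solve(A,b)
def proj(c,X):
    p=c["K"]@(c["R"].T@(np.array(X)-c["o"])); return p[:2]/p[2]
E
python3 - <<'E'
from h import *
import numpy as np
a=cap("scene");b=cap("top")
print(a["o"],b["o"],b["R"],a["R"][:,2])
im=np.vstack([a["img"],b["img"]])[:,:,::-1]
cv2.imwrite("pics/s.png",a["img"][:,:,::-1]);cv2.imwrite("pics/t.png",b["img"][:,:,::-1])
print(robot.sense())
E
```

```text
pics
[ 1.22923011 -0.86598873  0.62604869] [ 0.26750672 -0.09943613  1.61549443] [[-0.01628186 -0.9815205   0.19066305]
 [-0.99986524  0.01558281 -0.00516525]
 [ 0.00209873 -0.19072146 -0.98164195]] [-0.57598154  0.67225587 -0.46509925]
{'time_s': 0.1, 'joints': array([-1.39760828e+00,  2.59130849e-01,  2.08535468e-02,  1.33373193e+00,
        8.32569075e-06,  1.41821223e+00]), 'qd': array([-0.0006327 , -0.00177101,  0.00365612,  0.00098981, -0.00018435,
        0.00106689]), 'effort': array([ 3.28950977e-03, -5.56695020e+01,  3.45071518e+01,  1.16386742e-02,
       -2.37805807e-04,  6.11350927e-06]), 'position': array([ 0.17601847, -0.52102156,  0.40413551]), 'tool_rot': array([-6.06462610e-04,  9.86763188e-01,  1.62166716e-01, -2.08491782e-06]), 'contact_force': array([-0.43660333, -0.47211987,  0.30220116]), 'ft_torque': array([-0.03163162,  0.03356188,  0.02063142]), 'grasp_force': 0.0, 'finger_gap': 0.0852725669266219}
```

View pics/s.png

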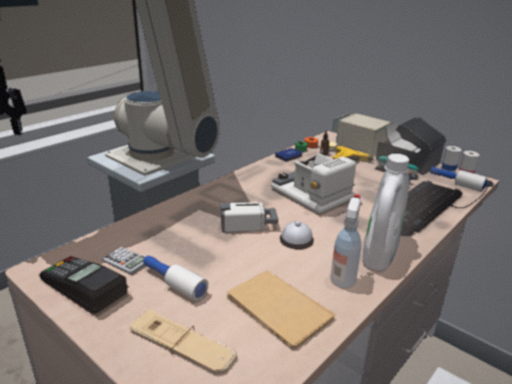

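View pics/t.png

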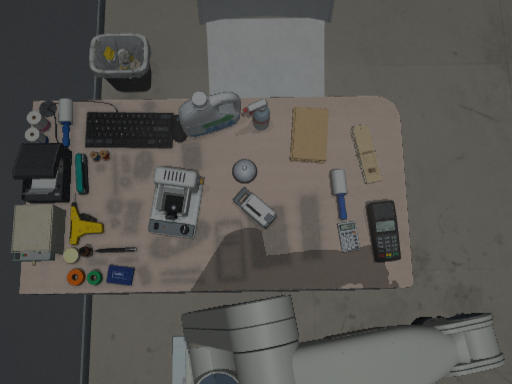

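The scene view shows the tank at about (245,217) and the steamer at (318,185). In the top view the tank is at about (255,207), with its handle towards (240,195), and the bay is at about (175,205).

Run:
```python
from h import *
a=cv2.imread("pics/s.png");b=cv2.imread("pics/t.png")
A=cv2.resize(a[145:245,210:370],(800,500),interpolation=cv2.INTER_CUBIC)
B=cv2.resize(b[155:245,140:284],(800,500),interpolation=cv2.INTER_CUBIC)
cv2.imwrite("pics/c.png",cv2.resize(np.vstack([A,B]),(480,600)))
cv2.imwrite("pics/c2.png",B)
c=cap("top")
for n,u,z in(("tankbody",(258,209),.056),("handle end",(238,192),.028),("nibend",(274,224),.06),("steamer lf",(150,233),.03),("rf",(193,237),.03),("bay",(176,205),.1),("bell",(245,171),.03),("calc",(348,236),.01),("roller",(340,195),.03)):print(n,onz(c,u,z).round(3))
```

```text
tankbody [ 0.545 -0.121  0.056]
handle end [ 0.608 -0.057  0.028]
nibend [ 0.495 -0.171  0.06 ]
steamer lf [0.476 0.23  0.03 ]
rf [0.461 0.09  0.03 ]
bay [0.554 0.136 0.1  ]
bell [ 0.678 -0.081  0.03 ]
calc [ 0.458 -0.416  0.01 ]
roller [ 0.592 -0.393  0.03 ]
```

View pics/c2.png

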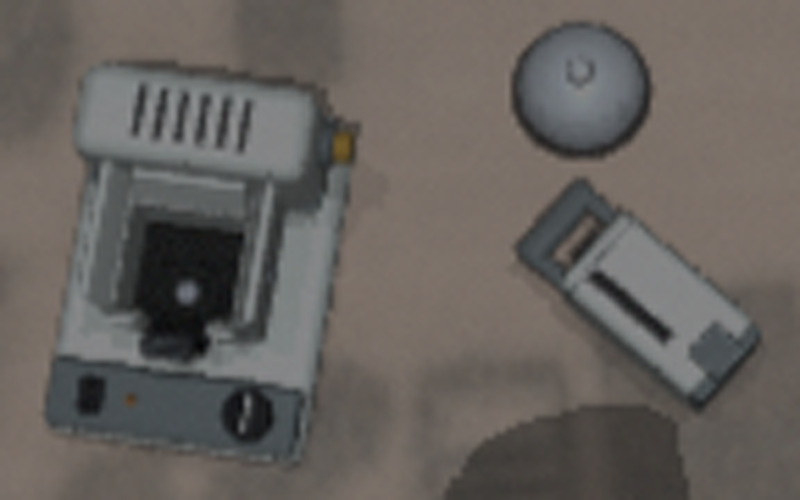

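The crop shows the tank's handle end at about (550,220) and the nib at (720,350). The bell is just behind the handle, and the bay is at about (190,265) with the catch at the front.

Run:
```python
from h import *
print(np.array(robot.capture("wrist")["T_tool_cam"]).round(3))
c=cap("top")
f=lambda p:(140+p[0]*.18,155+p[1]*.18)
for n,u,z in(("h1",(583,180),.037),("h2",(518,248),.037),("s1",(622,212),.056),("s2",(568,282),.056),("b1",(760,338),.056),("b2",(697,408),.028),("nibL",(690,357),.064),("nibR",(722,320),.064),("nibc",(727,350),.064),("tow TL",(80,70),.126),("towTR",(325,100),.126),("frL",(48,425),.03),("frR",(295,462),.03)):print(n,onz(c,f(u),z).round(3))
```

```text
[[-0.001 -0.947 -0.322  0.082]
 [ 1.    -0.    -0.001  0.001]
 [ 0.    -0.322  0.947  0.031]
 [ 0.     0.     0.     1.   ]]
h1 [ 0.621 -0.08   0.037]
h2 [ 0.58  -0.041  0.037]
s1 [ 0.597 -0.103  0.056]
s2 [ 0.556 -0.071  0.056]
b1 [ 0.521 -0.181  0.056]
b2 [ 0.485 -0.145  0.028]
nibL [ 0.51  -0.14   0.064]
nibR [ 0.531 -0.159  0.064]
nibc [ 0.513 -0.162  0.064]
tow TL [0.669 0.201 0.126]
towTR [0.649 0.063 0.126]
frL [0.481 0.234 0.03 ]
frR [0.457 0.09  0.03 ]
```

>>> {"method": "play_rows", "body": {
  "series": [0, 0, 0, 0, 0, -1, 0, 0, 0, 0, 0, -1, 0, 0, 0, 0, 0, -1, 0, 0, 0, 0, 0, -1, 0, 0, 0, 0, 0, -1, 0, 0, 0, 0, 0, -1, 0, 0, 0, 0, 0, -0.2, 1, 0, 0, 0, 0, 0]
}}

```text
time_s: 0.92
position: [0.1885, -0.508, 0.4041]
tool_rot: [-0.0, 0.917, 0.398, -0.0]
contact_force: [0.1, -0.4, 0.1]
finger_gap: 0.0852
grasp_force: 0.0
```

>>> {"method": "play_rows", "body": {
  "series": [1, 0, 0, 0, 0, 0, 1, 0, 0, 0, 0, 0, 1, 0, 0, 0, 0, 0, 1, 0, 0, 0, 0, 0, 1, 0, 0, 0, 0, 0, 1, 0, 0, 0, 0, 0, 1, 0, 0, 0, 0, 0, 1, 0, 0, 0, 0, 0]
}}

```text
time_s: 1.58
position: [0.2991, -0.3884, 0.4047]
tool_rot: [0.0, 0.917, 0.398, -0.0]
contact_force: [0.1, -0.8, 0.3]
finger_gap: 0.0852
grasp_force: 0.0
```

>>> {"method": "play_rows", "body": {
  "series": [1, 0, 0, 0, 0, 0, 1, 0, 0, 0, 0, 0, 1, 0, 0, 0, 0, 0, 1, 0, 0, 0, 0, 0, 1, 0, 0, 0, 0, 0, 1, 0, 0, 0, 0, 0, 1, 0, 0, 0, 0, 0, 1, 0, 0, 0, 0, 0]
}}

```text
time_s: 2.25
position: [0.4081, -0.2712, 0.4047]
tool_rot: [0.0, 0.917, 0.398, 0.0]
contact_force: [0.1, -0.5, -0.5]
finger_gap: 0.0853
grasp_force: 0.0
```

>>> {"method": "play_rows", "body": {
  "series": [1, 0, 0, 0, 0, 0, 1, 0, 0, 0, 0, 0, 1, 0, 0, 0, 0, 0, 1, 0, 0, 0, 0, 0, 1, 0, 0, 0, 0, 0, 1, 0, 0, 0, 0, 0, 0, 0, 0, 0, 0, 0, 0, 0, 0, 0, 0, 0]
}}

```text
time_s: 2.92
position: [0.4896, -0.1836, 0.4045]
tool_rot: [-0.0, 0.917, 0.4, -0.0]
contact_force: [0.7, 0.4, -0.0]
finger_gap: 0.0859
grasp_force: 0.0
```

Run:
```python
from h import *
c=cap("wrist","w1.png"); np.savez("w1.npz",**c)
s=robot.sense();print(s["position"],s["joints"].round(2),s["contact_force"])
```

```text
[ 0.48921236 -0.18406844  0.40454458] [-0.52  0.21 -0.04  1.32 -0.    1.8 ] [ 1.11477747 -0.13033722 -0.08262052]
```

View pics/w1.png

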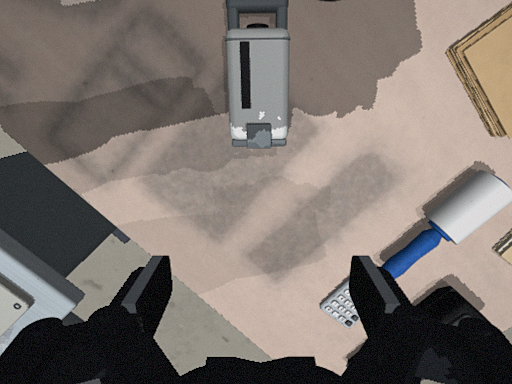

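The wrist view shows the tank pointing straight up the image: body columns about 228–290, nib at (259,135), handle at the top edge, and the fingers at the bottom.

Run:
```python
from h import *
c=dict(np.load("w1.npz")); t=cap("top")
f=lambda p:(140+p[0]*.18,155+p[1]*.18)
for n,u,z in(("nibL",(248,124),.064),("nibR",(271,124),.064),("sL",(228,35),.05),("sR",(291,35),.05),("bL",(231,130),.05),("bR",(288,130),.05),("slotT",(244,42),.056),("slotB",(244,108),.056)):print(n,onz(c,u,z).round(4))
print(tri(c,(259.5,124),t,f((706,338))),tri(c,(245,42),t,f((598,276))))
m=lambda a,b,z:(onz(c,a,z)+onz(c,b,z))/2
A=m((228,40),(291,40),.05);B=m((231,125),(288,125),.05);d=A-B;print(A,B,np.degrees(np.arctan2(d[1],d[0])))
```

```text
nibL [ 0.5142 -0.1401  0.064 ]
nibR [ 0.5306 -0.1554  0.064 ]
sL [ 0.5554 -0.0691  0.05  ]
sR [ 0.5985 -0.1092  0.05  ]
bL [ 0.4959 -0.1334  0.05  ]
bR [ 0.5386 -0.1731  0.05  ]
slotT [ 0.562  -0.0843  0.056 ]
slotB [ 0.5212 -0.1267  0.056 ]
[ 0.52192368 -0.14928396  0.05510229] [ 0.5612647  -0.08644941  0.05410475]
[ 0.57408038 -0.09226889  0.05      ] [ 0.52070836 -0.1495703   0.05      ] 47.0333996348149
```

>>> {"method": "play_rows", "body": {
  "series": [1, 0, 0, 0, 0, 0, 1, 0, 0, 0, 0, 0, 1, 0, 0, 0, 0, 0, 1, 0, 0, 0, 0, 0, 1, 0, 0, 0, 0, 0, 1, 0, 0, 0, 0, 0, 1, 0, 0, 0, -0.27, 0, 0, 0, 0, 0, -1, 0]
}}

```text
time_s: 3.68
position: [0.5855, -0.081, 0.4048]
tool_rot: [0.02, 0.916, 0.399, -0.046]
contact_force: [-0.9, -0.2, -0.3]
finger_gap: 0.0854
grasp_force: 0.0
```

>>> {"method": "play_rows", "body": {
  "series": [0, 0, 0, 0, -1, 0, 0, 0, 0, 0, -1, 0, 0.26, 0, 0.97, 0, 0, 0, 0.26, 0, 0.97, 0, 0, 0, 0.26, 0, 0.97, 0, 0, 0, 0.26, 0, 0.97, 0, 0, 0, 0.26, 0, 0.97, 0, 0, 0, 0, 0, 0, 0, 0, 0]
}}

```text
time_s: 4.35
position: [0.5835, -0.0825, 0.3008]
tool_rot: [0.05, 0.909, 0.395, -0.122]
contact_force: [0.3, -0.8, -0.5]
finger_gap: 0.0855
grasp_force: 0.0
```

```bash
cat >> h.py <<'E'
def st():
    s=robot.sense();q=s["tool_rot"];R=Ro.from_quat([q[1],q[2],q[3],q[0]]).as_matrix()
    p=np.array(s["position"]);return s,p,R,p+.155*R[:,2]
E
python3 - <<'E'
from h import *
s,p,R,g=st();print(p,g,R.round(3),s["joints"].round(2))
print("to go units",(R.T@(np.array([.557,-.110,.030])-g)/.02).round(2))
E
```

```text
[ 0.58351823 -0.08250991  0.30076784] [ 0.55536813 -0.11160415  0.151148  ] [[ 0.658  0.731 -0.182]
 [ 0.707 -0.682 -0.188]
 [-0.261 -0.005 -0.965]] [-0.24  0.43 -0.01  1.27 -0.23  2.1 ]
to go units [1.69 0.03 5.82]
```

>>> {"method": "play_rows", "body": {
  "series": [0.28, 0, 0.97, 0, 0, 0, 0.28, 0, 0.97, 0, 0, 0, 0.28, 0, 0.97, 0, 0, 0, 0.28, 0, 0.97, 0, 0, 0, 0.28, 0, 0.97, 0, 0, 0, 0.28, 0, 0.97, 0, 0, 0, 0, 0, 0, 0, 0, 0, 0, 0, 0, 0, 0, 0]
}}

```text
time_s: 5.02
position: [0.5862, -0.0805, 0.1836]
tool_rot: [0.052, 0.909, 0.396, -0.12]
contact_force: [0.0, -0.1, 1.1]
finger_gap: 0.0855
grasp_force: 0.0
```

>>> {"method": "play_rows", "body": {
  "series": [0, 0, 0, 0, 0, 0, 0, 0, 0, 0, 0, 0, 0, 0, 0, 0, 0, 0, 0, 0, 0, 0, 0, 0, 0, 0, 0, 0, 0, 0, 0, 0, 0, 0, 0, 0],
  "gripper": 40,
  "grip_force": 45
}}

```text
time_s: 5.52
position: [0.5864, -0.0799, 0.185]
tool_rot: [0.053, 0.909, 0.396, -0.119]
contact_force: [-1.6, 0.5, 6.0]
finger_gap: 0.0597
grasp_force: 49.8
```

>>> {"method": "play_rows", "body": {
  "series": [-0.26, 0, -0.97, 0, 0, 0, -0.26, 0, -0.97, 0, 0, 0, -0.26, 0, -0.97, 0, 0, 0, -0.26, 0, -0.97, 0, 0, 0, -0.26, 0, -0.97, 0, 0, 0, -0.62, 0, 0, 0, 1, 0, -0.62, 0, 0, 0, 1, 0, -0.62, 0, 0, 0, 1, 0]
}}

```text
time_s: 6.18
position: [0.5612, -0.1066, 0.2917]
tool_rot: [0.004, 0.916, 0.4, -0.007]
contact_force: [-0.3, -0.0, -4.2]
finger_gap: 0.0595
grasp_force: 50.5
```

>>> {"method": "play_rows", "body": {
  "series": [-0.62, 0, 0, 0, 1, 0, -0.62, 0, 0, 0, 1, 0, -0.62, 0, 0, 0, 1, 0, -0.62, 0, 0, 0, 1, 0, -0.62, 0, 0, 0, 1, 0, -0.62, 0, 0, 0, 1, 0, -0.62, 0, 0, 0, 1, 0, -0.62, 0, 0, 0, 1, 0]
}}

```text
time_s: 6.85
position: [0.4965, -0.1761, 0.2663]
tool_rot: [-0.121, 0.873, 0.38, 0.281]
contact_force: [-0.5, -0.2, -4.4]
finger_gap: 0.0595
grasp_force: 50.6
```

Run:
```python
from h import *
s,p,R,g=st();print(p,g,R.round(3),s["joints"].round(2),s["contact_force"],s["finger_gap"])
```

```text
[ 0.49646889 -0.1761433   0.266268  ] [ 0.55815505 -0.11025175  0.14025959] [[ 0.553  0.732  0.398]
 [ 0.596 -0.681  0.425]
 [ 0.582  0.002 -0.813]] [-0.64  0.27 -0.4   0.82  0.62  1.71] [-0.45132623 -0.16325404 -4.39769587] 0.05947332665201462
```

>>> {"method": "play_rows", "body": {
  "series": [-0.62, 0, 0, 0, 1, 0, -0.62, 0, 0, 0, 1, 0, -0.62, 0, 0, 0, 1, 0, -0.62, 0, 0, 0, 1, 0, -0.62, 0, 0, 0, 1, 0, -0.62, 0, 0, 0, 1, 0, -0.62, 0, 0, 0, 1, 0, -0.62, 0, 0, 0, 1, 0]
}}

```text
time_s: 7.52
position: [0.4555, -0.2209, 0.1895]
tool_rot: [-0.234, 0.74, 0.323, 0.541]
contact_force: [-0.4, 1.2, -3.8]
finger_gap: 0.0597
grasp_force: 50.8
```

>>> {"method": "play_rows", "body": {
  "series": [-0.37, 0, 0, 0, 0.6, 0, 0, 0, 0, 0, 0, 0, 0, 0, 0, 0, 0, 0]
}}

```text
time_s: 7.77
position: [0.4543, -0.2224, 0.1818]
tool_rot: [-0.243, 0.729, 0.317, 0.556]
contact_force: [0.1, -0.8, -3.4]
finger_gap: 0.0596
grasp_force: 50.9
```

Run:
```python
from h import *
s,p,R,g=st();print(p,g,R.round(3),s["joints"].round(2),s["contact_force"],s["finger_gap"],np.degrees(np.arcsin(R[2,2])))
w=cap("wrist");a=cap("scene");t=cap("top")
A=cv2.resize(a["img"][120:270,170:370],(400,300))
B=cv2.resize(t["img"][155:245,170:290],(400,300))
C=cv2.resize(w["img"],(400,300))
cv2.imwrite("pics/m1.png",np.vstack([np.hstack([A,B]),np.hstack([C,C*0])])[:,:,::-1])
```

```text
[ 0.45432897 -0.22241343  0.18177995] [ 0.55612371 -0.11289688  0.14092709] [[ 0.18   0.732  0.657]
 [ 0.192 -0.681  0.707]
 [ 0.965 -0.001 -0.264]] [-0.86  0.52 -0.52  0.92  1.28  1.17] [ 0.12035623 -0.82178725 -3.36200432] 0.05959145874234437 -15.281813589853844
```

View pics/m1.png

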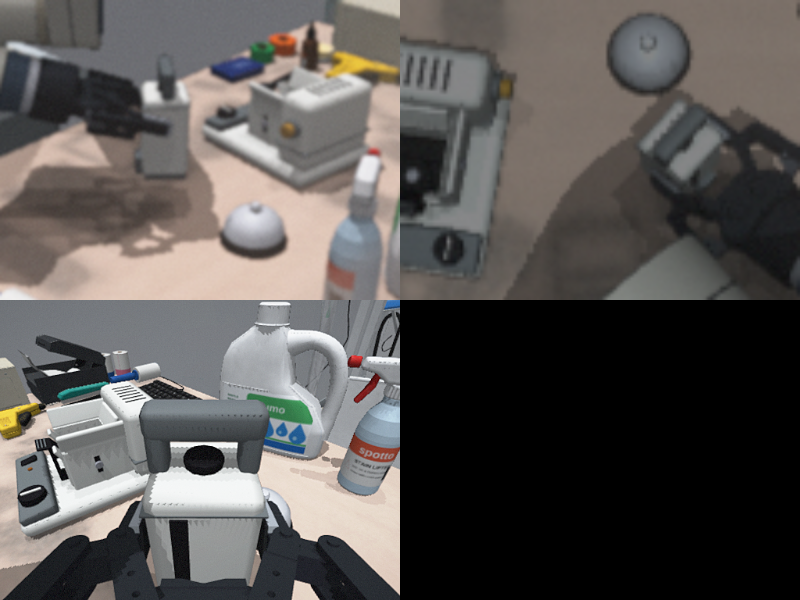

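The mosaic shows the tank held upright by the gripper with its handle on top. It hangs clear of the counter, away from the bell and the steamer.

>>> {"method": "play_rows", "body": {
  "series": [-0.68, 0, 0.19, 0, 0, 0, -0.68, 0, 0.19, 0, 0, 0, -0.68, 0, 0.19, 0, 0, 0, -0.5, 0, 0.14, 0, 0, 0, 0, 0, 0, 0, 0, 0]
}}

```text
time_s: 8.33
position: [0.4545, -0.2212, 0.1284]
tool_rot: [-0.243, 0.728, 0.317, 0.557]
contact_force: [-0.4, -0.1, -4.5]
finger_gap: 0.0594
grasp_force: 50.8
```

>>> {"method": "play_rows", "body": {
  "series": [-0.1, 0, 0.03, 0, 0, 0, -0.1, 0, 0.03, 0, 0, 0, -0.1, 0, 0.03, 0, 0, 0, 0, 0, 0, 0, 0, 0]
}}

```text
time_s: 8.67
position: [0.4547, -0.2215, 0.1231]
tool_rot: [-0.243, 0.728, 0.317, 0.557]
contact_force: [0.0, -0.1, -4.0]
finger_gap: 0.0593
grasp_force: 50.8
```

Grasp point is at about 0.082; keep feeling down.

>>> {"method": "play_rows", "body": {
  "series": [-0.1, 0, 0.03, 0, 0, 0, -0.1, 0, 0.03, 0, 0, 0, -0.05, 0, 0.01, 0, 0, 0, 0, 0, 0, 0, 0, 0]
}}

```text
time_s: 9.0
position: [0.4546, -0.2214, 0.1176]
tool_rot: [-0.243, 0.728, 0.317, 0.557]
contact_force: [-0.8, 0.2, -3.8]
finger_gap: 0.0596
grasp_force: 50.8
```

>>> {"method": "play_rows", "body": {
  "series": [-0.1, 0, 0.03, 0, 0, 0, -0.05, 0, 0.01, 0, 0, 0, 0, 0, 0, 0, 0, 0]
}}

```text
time_s: 9.25
position: [0.4543, -0.2214, 0.1161]
tool_rot: [-0.243, 0.727, 0.316, 0.559]
contact_force: [-12.4, -1.1, 17.2]
finger_gap: 0.0597
grasp_force: 52.6
```

>>> {"method": "play_rows", "body": {
  "series": [0.05, 0, 0, 0, 0, 0, 0, 0, 0, 0, 0, 0, 0, 0, 0, 0, 0, 0, 0, 0, 0, 0, 0, 0, 0, 0, 0, 0, 0, 0, 0, 0, 0, 0, 0, 0, 0, 0, 0, 0, 0, 0],
  "gripper": 85
}}

```text
time_s: 9.83
position: [0.4548, -0.2212, 0.1155]
tool_rot: [-0.243, 0.728, 0.317, 0.557]
contact_force: [-0.3, 0.2, 1.4]
finger_gap: 0.085
grasp_force: 0.0
```

Run:
```python
from h import *
s,p,R,g=st();print(p,g,s["joints"].round(2),s["contact_force"],s["finger_gap"],s["grasp_force"])
w=cap("wrist");a=cap("scene");t=cap("top");np.savez("st.npz",ai=a["img"],ti=t["img"])
A=cv2.resize(a["img"][180:240,215:295],(400,300),interpolation=cv2.INTER_CUBIC)
B=cv2.resize(t["img"][170:230,220:300],(400,300),interpolation=cv2.INTER_CUBIC)
cv2.imwrite("pics/m2.png",np.hstack([A,B])[:,:,::-1])
```

```text
[ 0.45482062 -0.22121222  0.1155469 ] [ 0.55668587 -0.11162806  0.07505267] [-0.86  0.63 -0.57  0.76  1.28  1.17] [-0.26452123  0.2174814   1.39178429] 0.0849550314810416 0.0
```

View pics/m2.png

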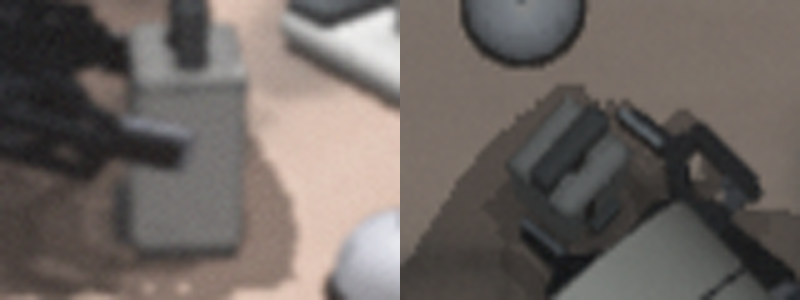

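The tank stands on its foot between the opened fingers; in the right crop the handle bar is at about (568,150). I'll back out and rise now.

>>> {"method": "play_rows", "body": {
  "series": [0, 0, -0.5, 0, 0, 0, 0, 0, -1, 0, 0, 0, 0, 0, -1, 0, 0, 0, 0, 0, -1, 0, 0, 0, 0, 0, -1, 0, 0, 0, 0, 0, -1, 0, 0, 0, 0, 0, -1, 0, 0, 0, 0.96, 0, -0.26, 0, 0, 0]
}}

```text
time_s: 10.65
position: [0.3678, -0.3154, 0.168]
tool_rot: [-0.243, 0.728, 0.316, 0.557]
contact_force: [0.8, 0.8, -1.0]
finger_gap: 0.0848
grasp_force: 0.0
```

>>> {"method": "play_rows", "body": {
  "series": [0.96, 0, -0.26, 0, 0, 0, 0.96, 0, -0.26, 0, 0, 0, 0.96, 0, -0.26, 0, 0, 0, 0.96, 0, -0.26, 0, 0, 0, 0.96, 0, -0.26, 0, 0, 0, 0.96, 0, -0.26, 0, 0, 0, 0.96, 0, -0.26, 0, 0, 0, 0.96, 0, -0.26, 0, 0, 0]
}}

```text
time_s: 11.32
position: [0.3693, -0.313, 0.3297]
tool_rot: [-0.243, 0.728, 0.317, 0.557]
contact_force: [0.7, -0.3, 1.0]
finger_gap: 0.0853
grasp_force: 0.0
```

>>> {"method": "play_rows", "body": {
  "series": [0.5, 0, 0, 0, -1, 0, 0.5, 0, 0, 0, -1, 0, 0.5, 0, 0, 0, -1, 0, 0.5, 0, 0, 0, -1, 0, 0.5, 0, 0, 0, -1, 0, 0.5, 0, 0, 0, -1, 0, 0.5, 0, 0, 0, -1, 0, 0.5, 0, 0, 0, -1, 0]
}}

```text
time_s: 11.98
position: [0.3971, -0.283, 0.3967]
tool_rot: [-0.129, 0.867, 0.377, 0.298]
contact_force: [0.7, 1.8, -0.0]
finger_gap: 0.0851
grasp_force: 0.0
```

>>> {"method": "play_rows", "body": {
  "series": [0.5, 0, 0, 0, -1, 0, 0.5, 0, 0, 0, -1, 0, 0.5, 0, 0, 0, -1, 0, 0.5, 0, 0, 0, -1, 0, 0.5, 0, 0, 0, -1, 0, 0.5, 0, 0, 0, -1, 0, 0.5, 0, 0, 0, -1, 0, 0.5, 0, 0, 0, -1, 0]
}}

```text
time_s: 12.65
position: [0.4468, -0.2294, 0.426]
tool_rot: [-0.004, 0.917, 0.399, 0.011]
contact_force: [-0.6, -0.1, -0.9]
finger_gap: 0.0848
grasp_force: 0.0
```

```bash
cat >> h.py <<'E'
def togo(gpt,zax,xaz):
    """units to goal grasp point and rot-vector units (tool frame); tool down with x azimuth xaz deg"""
    s,p,R,g=st();a=np.radians(xaz);x=np.array([np.cos(a),np.sin(a),0]);z=np.array([0,0,-1.]);G=np.c_[x,np.cross(z,x),z]
    print("pos",p.round(4),"grasp",g.round(4),"J",s["joints"].round(2),"F",s["contact_force"].round(1))
    print("rot units",(Ro.from_matrix(R.T@G).as_rotvec()/.08).round(2),"shift units now-axes",(R.T@(np.array(gpt)-g)/.02).round(2),"goal-axes TCP",(G.T@(np.array(gpt)-.155*z-p)/.02).round(2))
E
python3 - <<'E'
from h import *
t=cap("top","t2.png");a=cap("scene","s2.png");h=onz(t,(253.6,200),.145);print(h)
togo([h[0],h[1],.2],0,47)
cr=cv2.resize(t["img"][170:230,220:300],(400,300),interpolation=cv2.INTER_CUBIC)
cw=cv2.resize(cap("wrist")["img"],(400,300))
cv2.imwrite("pics/m3.png",np.hstack([cr,cw])[:,:,::-1])
E
```

```text
[ 0.55697308 -0.107156    0.145     ]
pos [ 0.4474 -0.2287  0.4257] grasp [ 0.4501 -0.2259  0.2707] J [-0.65  0.17 -0.04  1.36  0.03  1.67] F [ 0.  -0.4  0.3]
rot units [ 0.   -0.32  0.05] shift units now-axes [ 7.89 -0.11  3.74] goal-axes TCP [ 8.18 -0.14  3.53]
```

View pics/m3.png

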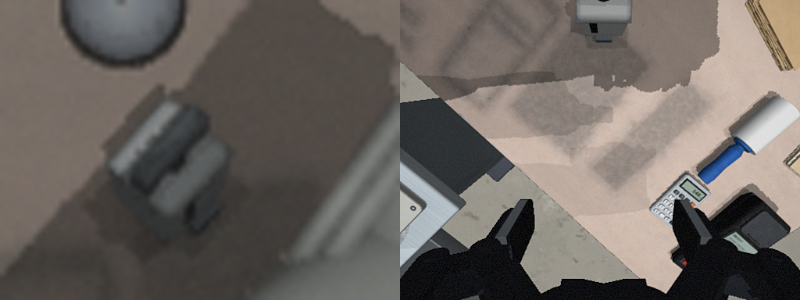

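The tank stands upright, with the handle bar centred at about (168,148) in the left crop. In the wrist crop it's at the top, around (602,15).

>>> {"method": "play_rows", "body": {
  "series": [1, -0.02, 0, 0, -0.32, 0, 1, 0, 0, 0, 0, 0, 1, 0, 0, 0, 0, 0, 1, 0, 0, 0, 0, 0, 1, 0, 0, 0, 0, 0, 1, 0, 0, 0, 0, 0, 1, 0, 0, 0, 0, 0, 1, 0, 0, 0, 0, 0]
}}

```text
time_s: 13.47
position: [0.5556, -0.1126, 0.4259]
tool_rot: [-0.001, 0.917, 0.399, 0.001]
contact_force: [0.1, -0.2, 0.7]
finger_gap: 0.0852
grasp_force: 0.0
```

>>> {"method": "play_rows", "body": {
  "series": [0, 0, 0, 0, 0, -1, 0, 0, 0, 0, 0, -1, 0, 0, 0, 0, 0, -1, 0, 0, 0, 0, 0, -1, 0, 0, 0, 0, 0, -1, 0, 0, 0, 0, 0, -1, 0, 0, 0, 0, 0, -1, 0, 0, 0, 0, 0, -1]
}}

```text
time_s: 14.13
position: [0.555, -0.1134, 0.4258]
tool_rot: [-0.001, 0.744, 0.669, 0.002]
contact_force: [1.0, -0.8, 0.9]
finger_gap: 0.0849
grasp_force: 0.0
```

>>> {"method": "play_rows", "body": {
  "series": [0, 0, 0, 0, 0, -1, 0, 0, 0, 0, 0, -1, 0, 0, 0, 0, 0, -1, 0, 0, 0, 0, 0, -1, 0, 0, 0, 0, 0, -1, 0, 0, 0, 0, 0, -1, 0, 0, 0, 0, 0, -1, 0, 0, 0, 0, 0, -1]
}}

```text
time_s: 14.8
position: [0.555, -0.1134, 0.4258]
tool_rot: [-0.0, 0.495, 0.869, 0.002]
contact_force: [-0.1, -0.5, 0.5]
finger_gap: 0.0848
grasp_force: 0.0
```

>>> {"method": "play_rows", "body": {
  "series": [0, 0, 0.5, 0, 0, -1, 0, 0, 0.5, 0, 0, -1, 0, 0, 0.5, 0, 0, -1, 0, 0, 0.5, 0, 0, -0.6, 0, 0, 0, 0, 0, 0, 0, 0, 0, 0, 0, 0]
}}

```text
time_s: 15.3
position: [0.555, -0.1132, 0.3859]
tool_rot: [-0.001, 0.368, 0.93, 0.001]
contact_force: [-0.2, 0.0, 0.3]
finger_gap: 0.0847
grasp_force: 0.0
```

Run:
```python
from h import *
togo([.557,-.109,.2],0,137)
c=cap("wrist","w2.png");np.savez("w2.npz",**c)
```

```text
pos [ 0.555  -0.1132  0.3859] grasp [ 0.555  -0.1127  0.2309] J [-0.35  0.29  0.02  1.3   0.    0.4 ] F [-0.2  0.   0.3]
rot units [ 0.02 -0.02 -0.05] shift units now-axes [0.05 0.2  1.54] goal-axes TCP [0.07 0.22 1.54]
```

View pics/w2.png

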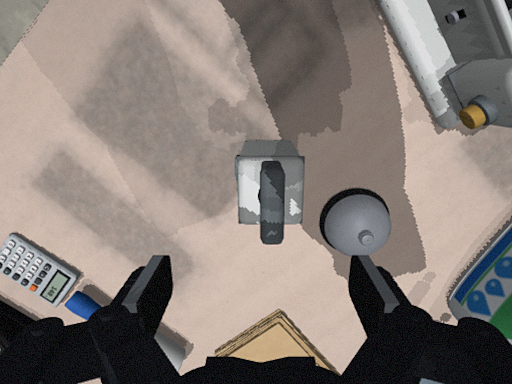

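The wrist view shows the handle bar spanning columns 260–284 and rows 162–244, lined up with the tool axis. The bell is to the right at (355,222), and there's room for both fingers.

Run:
```python
from h import *
c=dict(np.load("w2.npz"));t=cap("top")
print(tri(c,(272,200),t,(253.6,199.8)))
for u in((272,163),(272,243),(261,200),(284,200)):print(onz(c,u,.145))
a=onz(c,(272,163),.145);b=onz(c,(272,243),.145);h=(a+b)/2;print(h,np.linalg.norm(a-b))
togo([h[0],h[1],.138],0,137)
```

```text
[ 0.56181176 -0.10733765  0.12295834]
[ 0.53537536 -0.08437023  0.145     ]
[ 0.58054103 -0.12585198  0.145     ]
[ 0.54988878 -0.10838789  0.145     ]
[ 0.56117952 -0.09640811  0.145     ]
[ 0.55795819 -0.1051111   0.145     ] 0.06132432765647835
pos [ 0.5553 -0.113   0.3868] grasp [ 0.5555 -0.1128  0.2318] J [-0.35  0.29  0.02  1.3   0.    0.4 ] F [-0.3 -0.5  0.6]
rot units [ 0.02  0.   -0.04] shift units now-axes [0.17 0.35 4.69] goal-axes TCP [0.17 0.38 4.69]
```

>>> {"method": "play_rows", "body": {
  "series": [0.17, 0.37, 0, 0, 0, 0, 0, 0, 0.7, 0, 0, 0, 0, 0, 0.8, 0, 0, 0, 0, 0, 0.8, 0, 0, 0, 0, 0, 0.8, 0, 0, 0, 0, 0, 0.8, 0, 0, 0, 0, 0, 0.75, 0, 0, 0, 0, 0, 0, 0, 0, 0],
  "gripper": 60
}}

```text
time_s: 16.07
position: [0.5576, -0.104, 0.291]
tool_rot: [-0.002, 0.367, 0.93, 0.001]
contact_force: [-0.5, -0.1, 0.3]
finger_gap: 0.06
grasp_force: 0.0
```

>>> {"method": "play_rows", "body": {
  "series": [0, 0, 0, 0, 0, 0, 0, 0, 0, 0, 0, 0, 0, 0, 0, 0, 0, 0, 0, 0, 0, 0, 0, 0, 0, 0, 0, 0, 0, 0, 0, 0, 0, 0, 0, 0, 0, 0, 0, 0, 0, 0],
  "gripper": 5,
  "grip_force": 80
}}

```text
time_s: 16.65
position: [0.5584, -0.1047, 0.2947]
tool_rot: [0.002, 0.367, 0.93, 0.001]
contact_force: [0.9, 1.0, 6.9]
finger_gap: 0.0164
grasp_force: 79.4
```

>>> {"method": "play_rows", "body": {
  "series": [0, 0, -0.2, 0, 0, 0, 0, 0, -0.8, 0, 0, 0, 0, 0, -1, 0, 0, 0, 0, 0, -1, 0, 0, 0, 0, 0, -1, 0, 0, 0, 0, 0, -1, 0, 0, 0, 0, 0, -1, 0, 0, 0, 0, 0, -1, 0, 0, 0]
}}

```text
time_s: 17.32
position: [0.5576, -0.1047, 0.4341]
tool_rot: [-0.0, 0.367, 0.93, 0.0]
contact_force: [0.5, -0.1, -4.0]
finger_gap: 0.0166
grasp_force: 78.4
```

Run:
```python
from h import *
s=robot.sense();print(s["finger_gap"],s["grasp_force"])
t=cap("top");a=cap("scene")
B=cv2.resize(t["img"][160:245,140:210],(494,600),interpolation=cv2.INTER_CUBIC)
cv2.imwrite("pics/bay.png",B[:,:,::-1])
togo([.557,.137,.3],0,84)
```

```text
0.016606010696811318 78.43958616256714
pos [ 0.5579 -0.1048  0.4361] grasp [ 0.5587 -0.105   0.2811] J [-0.33  0.28  0.13  1.42  0.    0.42] F [ 0.4  0.4 -4.2]
rot units [ 0.05  0.03 11.54] shift units now-axes [ 8.32  8.78 -0.96] goal-axes TCP [12.02 -1.31 -0.95]
```

View pics/bay.png

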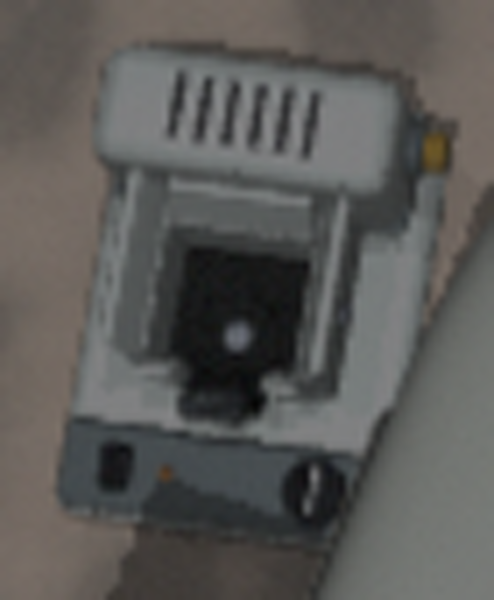

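The top crop shows the bay with its black floor and the pad's light centre at about (236,335), with the catch at (225,395) and the tower above.

>>> {"method": "play_rows", "body": {
  "series": [0, 0, -0.2, 0, 0, 1, 0, 0, -0.2, 0, 0, 1, 0, 0, -0.2, 0, 0, 1, 0, 0, -0.2, 0, 0, 1, 0, 0, -0.2, 0, 0, 1, 0, 0, 0, 0, 0, 1, 0, 0, 0, 0, 0, 1, 0, 0, 0, 0, 0, 1]
}}

```text
time_s: 18.08
position: [0.5578, -0.1048, 0.4515]
tool_rot: [-0.001, 0.643, 0.766, -0.0]
contact_force: [-0.3, -0.7, -4.5]
finger_gap: 0.0164
grasp_force: 78.5
```

>>> {"method": "play_rows", "body": {
  "series": [0, 0, 0, 0, 0, 1, 0, 0, 0, 0, 0, 1, 0, 0, 0, 0, 0, 1, 1, 0, 0, 0, 0, 0.5, 1, -0.2, 0, 0, 0, 0, 1, -0.2, 0, 0, 0, 0, 1, -0.2, 0, 0, 0, 0, 1, -0.2, 0, 0, 0, 0]
}}

```text
time_s: 18.75
position: [0.551, -0.0028, 0.4515]
tool_rot: [-0.001, 0.742, 0.67, -0.0]
contact_force: [0.2, 0.9, -3.4]
finger_gap: 0.0163
grasp_force: 78.5
```

>>> {"method": "play_rows", "body": {
  "series": [1, -0.2, 0, 0, 0, 0, 0, 0, 0, 0, 0, 0, 0, 0, 0, 0, 0, 0]
}}

```text
time_s: 19.0
position: [0.5491, 0.0175, 0.4521]
tool_rot: [-0.001, 0.741, 0.671, -0.0]
contact_force: [-0.2, -0.7, -3.8]
finger_gap: 0.0163
grasp_force: 78.5
```

Run:
```python
from h import *
togo([.557,.137,.3],0,84)
c=cap("wrist","w3.png");np.savez("w3.npz",**c)
```

```text
pos [0.5491 0.0175 0.4521] grasp [0.5489 0.0176 0.2971] J [-0.12  0.25  0.13  1.45  0.    1.55] F [-0.2 -0.7 -3.8]
rot units [-0.02 -0.01  0.07] shift units now-axes [ 5.98 -0.19 -0.14] goal-axes TCP [ 5.98 -0.23 -0.15]
```

View pics/w3.png

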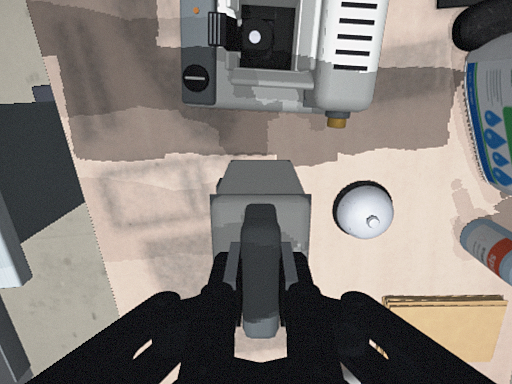

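The wrist view shows the held tank at (260,220). The bay is at (255,40) with the white pad centre at (255,37), the tower slots are at about columns 337–375, and the catch is at (217,28). I'll move 40 mm closer and measure by masks.

>>> {"method": "play_rows", "body": {
  "series": [1, 0, 0, 0, 0, 0.07, 1, 0, 0, 0, 0, 0, 0, 0, 0, 0, 0, 0, 0, 0, 0, 0, 0, 0]
}}

```text
time_s: 19.38
position: [0.5537, 0.0562, 0.4526]
tool_rot: [-0.0, 0.744, 0.669, -0.0]
contact_force: [0.2, -0.2, -3.4]
finger_gap: 0.0164
grasp_force: 78.5
```

```bash
cat > meas.py <<'E'
from h import *
togo([.557,.137,.3],0,84)
c=cap("wrist","w4.png");np.savez("w4.npz",**c)
t=cap("top")
g=cv2.cvtColor(c["img"],cv2.COLOR_RGB2GRAY)
n,l,s,ce=cv2.connectedComponentsWithStats((g[:150]<70).astype(np.uint8))
for i in range(1,n):
    if s[i,4]>60: print("dark",s[i],ce[i].round(1))
n,l,s,ce=cv2.connectedComponentsWithStats((g[:150]>150).astype(np.uint8))
for i in range(1,n):
    if 20<s[i,4]<400 and 200<ce[i][0]<300: print("bright",s[i],ce[i].round(1))
# top view dot
gt=cv2.cvtColor(t["img"],cv2.COLOR_RGB2GRAY)[198:216,164:184];print(gt.tolist() if 0 else gt.max(),np.unravel_index(gt.argmax(),gt.shape))
E
python3 meas.py
```

```text
pos [0.5537 0.0562 0.4526] grasp [0.5536 0.0563 0.2976] J [-0.05  0.26  0.15  1.46  0.    1.63] F [ 0.2 -0.2 -3.4]
rot units [-0.01 -0.   -0.02] shift units now-axes [ 4.03 -0.26 -0.12] goal-axes TCP [ 4.03 -0.26 -0.12]
dark [ 429    0   83   84 5265] [471.7  37.4]
dark [ 200    4   92  133 4062] [253.3  75.3]
dark [187  19  19  15 272] [196.1  25.9]
dark [337  38  34   5 129] [353.9  40. ]
dark [336  53  33   5 120] [351.6  55.2]
dark [334  68  33   5 116] [349.9  70. ]
dark [182  78  29  50 583] [195.3 112. ]
dark [332  82  33   6 119] [348.2  84.5]
dark [330  96  33   6 114] [346.4  98.5]
dark [459  96  12  54 265] [463.5 122.2]
dark [329 110  32   5 112] [343.9 112.1]
dark [   0  118   65   32 1699] [ 31.4 135.8]
bright [251  71   7  10  59] [254.   75.3]
bright [216  96   8  43 103] [218.8 113.5]
bright [246 123  34   3  45] [262.1 123.9]
bright [281 124  13   3  21] [286.2 125.2]
bright [269 129  32  13 331] [283.5 135.3]
bright [268 143  38   7 182] [282.9 146.5]
119 (np.int64(13), np.int64(4))
```

Run:
```python
from h import *
c=dict(np.load("w4.npz"));t=cap("top")
S=[(353.9,40),(351.6,55.2),(349.9,70),(348.2,84.5),(346.4,98.5),(343.9,112.1)]
P=np.array([onz(c,u,.126) for u in S]);print(P.round(4))
d=np.polyfit(P[:,1],P[:,0],1)[0];print("yaw from slots deg",-np.degrees(np.arctan(d)))
for z in(.043,.048,.053):print(z,onz(c,(254,75.3),z))
gt=cv2.cvtColor(t["img"],cv2.COLOR_RGB2GRAY);print(gt[200:216,166:182])
# tank pose now: shoulder front/back edges, handle
g=cv2.cvtColor(c["img"],cv2.COLOR_RGB2GRAY)
for v in (20,50,75,100,110): print(v,g[v,196:300:2].tolist())
for u in (240,270): print(u,g[0:160:2,u].tolist())
```

```text
[[0.646  0.1679 0.126 ]
 [0.6439 0.1561 0.126 ]
 [0.6422 0.1442 0.126 ]
 [0.6405 0.1323 0.126 ]
 [0.6387 0.1204 0.126 ]
 [0.6362 0.1087 0.126 ]]
yaw from slots deg -9.03644903336764
0.043 [0.55637507 0.15207406 0.043     ]
0.048 [0.55645093 0.15188136 0.048     ]
0.053 [0.5565268  0.15168865 0.053     ]
[[115 115 116 115 115 116 116 116 116 116 117 115 114 113 115 113]
 [114 116 115 116 116 116 117 115 116 116 116 115 116 115 115 113]
 [116 116 116 116 116 115 114 116 116 115 114 116 115 115 114 114]
 [116 117 117 118 116 116 118 117 117 116 116 116 116 116 115 113]
 [116 115 117 117 115 117 117 116 117 116 117 116 115 116 116 114]
 [116 116 115 117 116 116 116 116 116 117 117 117 116 117 116 115]
 [115 117 116 117 116 115 117 116 115 117 118 117 116 117 117 114]
 [116 115 117 117 115 116 116 116 116 116 117 117 116 116 116 115]
 [117 115 115 115 117 116 116 116 116 117 115 116 116 117 115 115]
 [117 117 117 116 116 117 116 117 118 117 116 116 117 117 115 114]
 [118 116 118 117 117 117 118 117 116 118 116 115 118 116 116 116]
 [118 118 117 117 117 117 117 118 117 117 118 118 117 116 
[... 1515 characters left out ...]
6, 237, 168, 153, 149, 153, 153, 150, 150, 149, 209, 98, 104, 94, 67, 47, 49, 51, 46, 30, 49, 124, 141, 142, 39, 23, 27, 17, 27, 18, 13, 19, 28, 20, 29, 23, 57, 35, 38, 32, 22, 5, 24, 11, 22, 114, 128, 133, 128, 130, 126, 128, 129, 152, 148, 117, 122, 153, 151, 146, 139, 127, 108, 114, 113, 111, 116, 117, 115, 105, 113, 131]
270 [224, 225, 179, 226, 239, 246, 249, 196, 246, 248, 227, 168, 172, 174, 172, 169, 168, 166, 168, 213, 105, 111, 114, 40, 38, 48, 43, 43, 46, 20, 40, 41, 39, 34, 32, 35, 13, 21, 31, 25, 30, 20, 19, 22, 27, 23, 29, 13, 29, 36, 29, 22, 26, 44, 115, 161, 134, 134, 140, 140, 131, 131, 151, 145, 115, 138, 201, 195, 193, 175, 152, 129, 156, 155, 152, 149, 146, 134, 134, 139]
```

Run:
```python
from h import *
c=dict(np.load("w4.npz"));w3=dict(np.load("w3.npz"))
T=np.array(robot.capture("wrist")["T_tool_cam"])
def tl(u,zt,):
    d=T[:3,:3]@np.linalg.inv(c["K"])@np.array([u[0],u[1],1.]);o=T[:3,3];return (o+d*(zt-o[2])/d[2]).round(4)
g=cv2.cvtColor(w3["img"],cv2.COLOR_RGB2GRAY);g4=cv2.cvtColor(c["img"],cv2.COLOR_RGB2GRAY)
for u in(225,235,261,285,300):
    print(u,[ (v,int(g4[v,u])) for v in range(150,216,3)])
print([(u,int(g4[200,u])) for u in range(200,322,4)]);print([(v,int(g4[v,261])) for v in range(320,345,2)])
zb=.150
print("bar",tl((261,206),zb),tl((261,335),zb),"shoulder",tl((210,195),.183),tl((310,195),.183),"foot",tl((228,160),.293),tl((290,160),.293))
B=np.load("st.npz");t=cap("top")
gt=cv2.cvtColor(B["ti"],cv2.COLOR_RGB2GRAY)[200:216,166:184].astype(float);print(gt.astype(int))
for u in((173.4,207.5),):
    print("top dot",onz(t,u,.048))
    g3=g[25:50,243:268];n,l,s,ce=cv2.connectedComponentsWithStats((g3>110).astype(np.uint8));print(s,ce)
    print(tri(c,(254,75.3),t,u))
for u in((293,50),(292,75),(289,100)):print("floorback",onz(c,u,.034))
for u in((240,44),(270,46),(240,106),(270,107.5)):print("floorside",onz(c,u,.034))
```

```text
225 [(150, 95), (153, 125), (156, 122), (159, 124), (162, 121), (165, 126), (168, 222), (171, 147), (174, 93), (177, 105), (180, 109), (183, 110), (186, 112), (189, 111), (192, 110), (195, 96), (198, 122), (201, 133), (204, 142), (207, 145), (210, 144), (213, 144)]
235 [(150, 107), (153, 102), (156, 116), (159, 116), (162, 111), (165, 110), (168, 112), (171, 113), (174, 111), (177, 109), (180, 116), (183, 111), (186, 110), (189, 112), (192, 105), (195, 97), (198, 118), (201, 133), (204, 143), (207, 147), (210, 144), (213, 150)]
261 [(150, 123), (153, 108), (156, 124), (159, 126), (162, 112), (165, 114), (168, 112), (171, 111), (174, 112), (177, 110), (180, 109), (183, 112), (186, 111), (189, 108), (192, 113), (195, 99), (198, 119), (201, 137), (204, 41), (207, 53), (210, 51), (213, 58)]
285 [(150, 149), (153, 146), (156, 148), (159, 136), (162, 112), (165, 109), (168, 116), (171, 111), (174, 111), (177, 108), (180, 108), (183, 106), (186, 111), (189, 112), (192, 117), (195, 94), (198, 121), (201, 130), (204, 140), (207, 145), (210, 142), (213, 149)]
300 [(150, 149), (153, 154), (156,
[... 1922 characters left out ...]
4  16  14  15  18  17  16  65  79  85  66  75  78  82]
 [ 35  20  17  18  17  18  16  18  16  14  32  98 105 102  97  83  64  63]
 [ 42  30  36  29  32  32  29  24  22  15  27  68 111 116 120 105  70  59]]
top dot [0.55543467 0.15246578 0.048     ]
[[  0   0  25  25 504]
 [  6   5  12  14 121]] [[12.14285714 12.13293651]
 [11.40495868 11.44628099]]
[0.55614477 0.15241356 0.0455782 ]
floorback [0.60325097 0.17437355 0.034     ]
floorback [0.60016277 0.14804121 0.034     ]
floorback [0.59455581 0.12066491 0.034     ]
floorside [0.54426068 0.18691375 0.034     ]
floorside [0.57771036 0.18126286 0.034     ]
floorside [0.53569219 0.12004841 0.034     ]
floorside [0.57124117 0.11449793 0.034     ]
```

Run:
```python
from h import *
c=dict(np.load("w4.npz"));w2=dict(np.load("w2.npz"));w3=dict(np.load("w3.npz"))
x=np.array([np.cos(np.radians(137)),np.sin(np.radians(137)),0])
g=cv2.cvtColor(w2["img"],cv2.COLOR_RGB2GRAY);g3=cv2.cvtColor(w3["img"],cv2.COLOR_RGB2GRAY)
for u in(255,270,285):print(u,[(v,int(g[v,u])) for v in range(134,164,2)])
for u in(245,261,275):print(u,[(v,int(g3[v,u])) for v in range(152,204,2)])
for v,z in((140,0),(155,.110)):
    P=onz(w2,(270,v),z);print(v,z,P.round(4),"along x",(P@x).round(4))
```

```text
255 [(134, 131), (136, 126), (138, 131), (140, 98), (142, 104), (144, 103), (146, 103), (148, 109), (150, 105), (152, 106), (154, 109), (156, 83), (158, 135), (160, 137), (162, 188)]
270 [(134, 151), (136, 145), (138, 140), (140, 111), (142, 103), (144, 102), (146, 100), (148, 103), (150, 107), (152, 108), (154, 108), (156, 81), (158, 135), (160, 127), (162, 39)]
285 [(134, 97), (136, 96), (138, 100), (140, 86), (142, 89), (144, 86), (146, 90), (148, 88), (150, 82), (152, 85), (154, 90), (156, 70), (158, 94), (160, 111), (162, 115)]
245 [(152, 109), (154, 129), (156, 181), (158, 205), (160, 89), (162, 105), (164, 102), (166, 104), (168, 104), (170, 104), (172, 101), (174, 106), (176, 103), (178, 102), (180, 106), (182, 100), (184, 104), (186, 106), (188, 106), (190, 106), (192, 108), (194, 77), (196, 107), (198, 113), (200, 119), (202, 132)]
261 [(152, 114), (154, 113), (156, 189), (158, 211), (160, 89), (162, 104), (164, 105), (166, 103), (168, 104), (170, 99), (172, 108), (174, 104), (176, 104), (178, 103), (180, 108), (182, 105), (184, 109), (186, 108), (188, 102), (190, 102), (192, 109), (194, 73), (196, 108), (198, 114), (200, 120), (202, 125)]
275 [(152, 140), (154, 183), (156, 235), (158, 238), (160, 88), (162, 106), (164, 104), (166, 102), (168, 101), (170, 105), (172, 104), (174, 104), (176, 105), (178, 108), (180, 104), (182, 108), (184, 109), (186, 105), (188, 107), (190, 104), (192, 107), (194, 67), (196, 110), (198, 114), (200, 126), (202, 132)]
140 0 [ 0.5425 -0.0865  0.    ] along x -0.4558
155 0.11 [ 0.5363 -0.0856  0.11  ] along x -0.4506
```

Run:
```python
from h import *
togo([.569,.1495,.290],0,80.9)
```

```text
pos [0.5535 0.0556 0.4532] grasp [0.5536 0.0557 0.2982] J [-0.05  0.26  0.15  1.46  0.    1.63] F [ 0.7 -0.2 -4. ]
rot units [ 0.   -0.01  0.64] shift units now-axes [4.75 0.26 0.41] goal-axes TCP [4.76 0.02 0.41]
```

>>> {"method": "play_rows", "body": {
  "series": [0, 0, 0, 0, 0, 0.64, 0.8, 0, 0, 0, 0, 0, 0.8, 0, 0, 0, 0, 0, 0.8, 0, 0, 0, 0, 0, 0.8, 0, 0, 0, 0, 0, 0.8, 0, 0, 0, 0, 0, 0.76, 0.02, 0, 0, 0, 0, 0, 0, 0.4, 0, 0, 0]
}}

```text
time_s: 20.3
position: [0.5692, 0.1519, 0.4463]
tool_rot: [0.0, 0.76, 0.65, 0.002]
contact_force: [0.2, -0.5, -3.9]
finger_gap: 0.0166
grasp_force: 78.5
```

>>> {"method": "play_rows", "body": {
  "series": [0, 0, 0.5, 0, 0, 0, 0, 0, 0.5, 0, 0, 0, 0, 0, 0.5, 0, 0, 0, 0, 0, 0.3, 0, 0, 0, 0, 0, 0, 0, 0, 0, 0, 0, 0, 0, 0, 0]
}}

```text
time_s: 20.8
position: [0.5688, 0.15, 0.4091]
tool_rot: [-0.0, 0.761, 0.649, 0.0]
contact_force: [-0.4, -0.4, -3.7]
finger_gap: 0.0164
grasp_force: 78.5
```

Run:
```python
from h import *
togo([.569,.1495,.240],0,80.9)
w=cap("wrist");g=cv2.cvtColor(w["img"],cv2.COLOR_RGB2GRAY)
```

```text
pos [0.5688 0.15   0.4091] grasp [0.5688 0.1501 0.2541] J [0.12 0.32 0.13 1.37 0.   1.84] F [-0.4 -0.4 -3.7]
rot units [-0.   -0.01  0.  ] shift units now-axes [-0.03  0.02  0.7 ] goal-axes TCP [-0.02  0.01  0.7 ]
```

>>> {"method": "play_rows", "body": {
  "series": [0, 0, 0.25, 0, 0, 0, 0, 0, 0.25, 0, 0, 0, 0, 0, 0.25, 0, 0, 0, 0, 0, 0.25, 0, 0, 0, 0, 0, 0.25, 0, 0, 0, 0, 0, 0.1, 0, 0, 0, 0, 0, 0, 0, 0, 0]
}}

```text
time_s: 21.43
position: [0.5688, 0.1505, 0.3816]
tool_rot: [-0.0, 0.761, 0.649, -0.0]
contact_force: [-0.1, -0.1, -2.8]
finger_gap: 0.0168
grasp_force: 78.5
```

>>> {"method": "play_rows", "body": {
  "series": [0, 0, 0.15, 0, 0, 0, 0, 0, 0.15, 0, 0, 0, 0, 0, 0.15, 0, 0, 0, 0, 0, 0, 0, 0, 0]
}}

```text
time_s: 21.77
position: [0.5688, 0.1505, 0.3727]
tool_rot: [-0.0, 0.761, 0.649, 0.0]
contact_force: [-0.7, -0.8, -3.9]
finger_gap: 0.0167
grasp_force: 78.5
```

>>> {"method": "play_rows", "body": {
  "series": [0, 0, 0.12, 0, 0, 0, 0, 0, 0.12, 0, 0, 0, 0, 0, 0.12, 0, 0, 0, 0, 0, 0, 0, 0, 0]
}}

```text
time_s: 22.1
position: [0.569, 0.1505, 0.366]
tool_rot: [0.0, 0.761, 0.649, 0.001]
contact_force: [1.1, -0.2, -3.8]
finger_gap: 0.0166
grasp_force: 78.6
```

>>> {"method": "play_rows", "body": {
  "series": [0, 0, 0.1, 0, 0, 0, 0, 0, 0.1, 0, 0, 0, 0, 0, 0, 0, 0, 0]
}}

```text
time_s: 22.35
position: [0.569, 0.1505, 0.3621]
tool_rot: [0.0, 0.761, 0.649, 0.001]
contact_force: [1.3, -0.1, -1.9]
finger_gap: 0.0167
grasp_force: 78.8
```

>>> {"method": "play_rows", "body": {
  "series": [0, 0, 0.07, 0, 0, 0, 0, 0, 0.07, 0, 0, 0, 0, 0, 0.07, 0, 0, 0, 0, 0, 0.07, 0, 0, 0, 0, 0, 0.07, 0, 0, 0]
}}

```text
time_s: 22.77
position: [0.5689, 0.1504, 0.3549]
tool_rot: [-0.0, 0.761, 0.649, 0.0]
contact_force: [1.6, 0.1, -3.0]
finger_gap: 0.0165
grasp_force: 79.4
```

>>> {"method": "play_rows", "body": {
  "series": [0, 0, 0.07, 0, 0, 0, 0, 0, 0.07, 0, 0, 0, 0, 0, 0.07, 0, 0, 0, 0, 0, 0.07, 0, 0, 0]
}}

```text
time_s: 23.1
position: [0.5689, 0.1505, 0.3493]
tool_rot: [-0.0, 0.761, 0.649, 0.0]
contact_force: [2.4, 0.3, -2.5]
finger_gap: 0.0166
grasp_force: 79.4
```

Foot at about 0.056; the forces are small, so keep going.

>>> {"method": "play_rows", "body": {
  "series": [0, 0, 0.07, 0, 0, 0, 0, 0, 0.07, 0, 0, 0, 0, 0, 0.07, 0, 0, 0, 0, 0, 0.07, 0, 0, 0]
}}

```text
time_s: 23.43
position: [0.569, 0.1505, 0.3443]
tool_rot: [0.0, 0.761, 0.649, 0.001]
contact_force: [2.0, -0.2, 5.5]
finger_gap: 0.0168
grasp_force: 80.4
```

>>> {"method": "play_rows", "body": {
  "series": [0, 0, 0.07, 0, 0, 0, 0, 0, 0.07, 0, 0, 0, 0, 0, 0.07, 0, 0, 0]
}}

```text
time_s: 23.68
position: [0.5689, 0.1505, 0.3407]
tool_rot: [0.0, 0.761, 0.649, 0.001]
contact_force: [1.5, -0.2, 8.0]
finger_gap: 0.0165
grasp_force: 80.8
```

>>> {"method": "play_rows", "body": {
  "series": [0, 0, 0.07, 0, 0, 0, 0, 0, 0.07, 0, 0, 0, 0, 0, 0.07, 0, 0, 0]
}}

```text
time_s: 23.93
position: [0.569, 0.1505, 0.3369]
tool_rot: [0.001, 0.761, 0.649, 0.001]
contact_force: [1.3, -0.3, 9.2]
finger_gap: 0.017
grasp_force: 81.2
```

>>> {"method": "play_rows", "body": {
  "series": [0, 0, 0.06, 0, 0, 0, 0, 0, 0.06, 0, 0, 0]
}}

```text
time_s: 24.1
position: [0.5689, 0.1505, 0.3347]
tool_rot: [0.001, 0.761, 0.649, 0.002]
contact_force: [0.7, -0.1, 9.6]
finger_gap: 0.0163
grasp_force: 81.3
```

>>> {"method": "play_rows", "body": {
  "series": [0, 0, 0.06, 0, 0, 0, 0, 0, 0.04, 0, 0, 0]
}}

```text
time_s: 24.27
position: [0.5689, 0.1505, 0.3327]
tool_rot: [0.001, 0.761, 0.649, 0.002]
contact_force: [0.5, -0.7, 10.3]
finger_gap: 0.0164
grasp_force: 81.3
```

>>> {"method": "play_rows", "body": {
  "series": [0, 0, 0.05, 0, 0, 0, 0, 0, 0, 0, 0, 0]
}}

```text
time_s: 24.43
position: [0.5689, 0.1505, 0.3316]
tool_rot: [0.001, 0.761, 0.649, 0.001]
contact_force: [-0.0, -0.5, 10.3]
finger_gap: 0.0163
grasp_force: 81.3
```

>>> {"method": "play_rows", "body": {
  "series": [0, 0, 0.05, 0, 0, 0, 0, 0, 0, 0, 0, 0]
}}

```text
time_s: 24.6
position: [0.5689, 0.1506, 0.331]
tool_rot: [0.001, 0.761, 0.649, 0.002]
contact_force: [0.0, 0.5, 13.0]
finger_gap: 0.0168
grasp_force: 81.6
```

>>> {"method": "play_rows", "body": {
  "series": [0, 0, 0.05, 0, 0, 0, 0, 0, 0, 0, 0, 0]
}}

```text
time_s: 24.77
position: [0.5689, 0.1506, 0.3306]
tool_rot: [0.001, 0.761, 0.649, 0.002]
contact_force: [-1.4, 0.0, 18.7]
finger_gap: 0.0162
grasp_force: 82.3
```

>>> {"method": "play_rows", "body": {
  "series": [0, 0, 0.06, 0, 0, 0, 0, 0, 0, 0, 0, 0, 0, 0, 0, 0, 0, 0]
}}

```text
time_s: 25.02
position: [0.5689, 0.1506, 0.3302]
tool_rot: [0.001, 0.761, 0.649, 0.002]
contact_force: [-1.6, -0.6, 22.3]
finger_gap: 0.0166
grasp_force: 83.0
```

Run:
```python
from h import *
s,p,R,g=st();print(p,s["contact_force"],s["ft_torque"])
```

```text
[0.56887347 0.15060826 0.33018713] [-1.60989154 -0.59961866 22.27321044] [-0.19549538  0.74184795 -0.01994386]
```

>>> {"method": "play_rows", "body": {
  "series": [0, 0, 0.06, 0, 0, 0, 0, 0, 0, 0, 0, 0]
}}

```text
time_s: 25.18
position: [0.5689, 0.1506, 0.3297]
tool_rot: [0.002, 0.761, 0.649, 0.003]
contact_force: [-4.3, -0.4, 28.0]
finger_gap: 0.0166
grasp_force: 83.9
```

>>> {"method": "play_rows", "body": {
  "series": [0, 0, -0.1, 0, 0, 0, 0, 0, -0.1, 0, 0, 0, 0, 0, -0.1, 0, 0, 0, 0, 0, 0, 0, 0, 0]
}}

```text
time_s: 25.52
position: [0.5689, 0.1505, 0.3335]
tool_rot: [0.001, 0.761, 0.649, 0.001]
contact_force: [0.7, -0.2, 9.7]
finger_gap: 0.0162
grasp_force: 81.1
```

>>> {"method": "play_rows", "body": {
  "series": [0, 0, -0.1, 0, 0, 0, 0, 0, 0, 0, 0, 0]
}}

```text
time_s: 25.68
position: [0.5688, 0.1505, 0.3339]
tool_rot: [-0.0, 0.761, 0.649, 0.0]
contact_force: [3.1, 0.6, 1.8]
finger_gap: 0.0167
grasp_force: 79.9
```

The force falls while the position stays put, so the catch seems to hold. I'll pull a little more to be sure, then release.

>>> {"method": "play_rows", "body": {
  "series": [0, 0, -0.1, 0, 0, 0, 0, 0, 0, 0, 0, 0]
}}

```text
time_s: 25.85
position: [0.5687, 0.1505, 0.3344]
tool_rot: [-0.001, 0.761, 0.649, -0.001]
contact_force: [3.0, 0.7, -13.5]
finger_gap: 0.0162
grasp_force: 79.5
```

>>> {"method": "play_rows", "body": {
  "series": [0, 0, 0.12, 0, 0, 0, 0, 0, 0, 0, 0, 0]
}}

```text
time_s: 26.02
position: [0.569, 0.1505, 0.3339]
tool_rot: [0.0, 0.761, 0.649, 0.001]
contact_force: [0.5, 0.8, -0.9]
finger_gap: 0.0161
grasp_force: 81.1
```

>>> {"method": "play_rows", "body": {
  "series": [0, 0, 0, 0, 0, 0, 0, 0, 0, 0, 0, 0, 0, 0, 0, 0, 0, 0, 0, 0, 0, 0, 0, 0, 0, 0, 0, 0, 0, 0, 0, 0, 0, 0, 0, 0],
  "gripper": 55
}}

```text
time_s: 26.52
position: [0.5688, 0.1505, 0.3334]
tool_rot: [-0.0, 0.761, 0.649, 0.0]
contact_force: [0.4, 0.7, 0.5]
finger_gap: 0.055
grasp_force: 0.0
```

>>> {"method": "play_rows", "body": {
  "series": [0, 0, -0.2, 0, 0, 0, 0, 0, -0.4, 0, 0, 0, 0, 0, -0.6, 0, 0, 0, 0, 0, -0.8, 0, 0, 0, 0, 0, -1, 0, 0, 0, 0, 0, -1, 0, 0, 0, 0, 0, -1, 0, 0, 0, 0, 0, -1, 0, 0, 0]
}}

```text
time_s: 27.18
position: [0.5685, 0.1504, 0.4553]
tool_rot: [0.0, 0.761, 0.649, 0.001]
contact_force: [0.7, 0.7, -0.4]
finger_gap: 0.055
grasp_force: 0.0
```

>>> {"method": "play_rows", "body": {
  "series": [0, 0, 0, 0, 0, 0, 0, 0, 0, 0, 0, 0, 0, 0, 0, 0, 0, 0, 0, 0, 0, 0, 0, 0]
}}

```text
time_s: 27.52
position: [0.5687, 0.1504, 0.4525]
tool_rot: [-0.0, 0.761, 0.649, -0.0]
contact_force: [-0.7, 0.8, 0.5]
finger_gap: 0.0548
grasp_force: 0.0
```

Run:
```python
from h import *
s,p,R,g=st()
c=cap("wrist","w5.png");gr=cv2.cvtColor(c["img"],cv2.COLOR_RGB2GRAY)
# dark-grey handle bar mask near its expected place
for z in(.178,.181):print(z,proj(c,[.569,.1495,z]))
u0,v0=proj(c,[.569,.1495,.178]).astype(int)
m=(gr[v0-60:v0+60,u0-25:u0+25]<90).astype(np.uint8);n,l,st_,ce=cv2.connectedComponentsWithStats(m)
for i in range(1,n):
    if st_[i,4]>100:print(st_[i],ce[i]); q=ce[i]+[u0-25,v0-60];print(onz(c,q,.178))
print(p,s["contact_force"],s["finger_gap"],s["time_s"])
```

```text
0.178 [261.31946815 193.93149053]
0.181 [261.32768884 195.1103431 ]
[  0   4  50   7 126] [23.85714286  5.03968254]
[0.57506027 0.19498927 0.178     ]
[  13   23   24   75 1504] [24.89827128 59.86768617]
[0.56880221 0.15046827 0.178     ]
[0.56870502 0.15041932 0.4525294 ] [-0.70683873  0.80484435  0.5108784 ] 0.05482496275560131 27.5167
```

The handle is where it was left, and the gripper is clear of everything. Handing in.

```bash
python3 -c "
from station import robot
print(robot.finish_job())"
```

```text
the job is handed in; nothing more can be done
None
```

The tank was stood upright on the counter and released, then lowered by its handle into the bay and pressed home (about 28 N at most); the catch held against a 13 N test pull, and the job is handed in, though it returned no verdict.

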